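# Pry open the flour box and bring up the bowl

### The arm

A 6-joint arm with a two-finger parallel gripper is mounted at the origin on the work surface. World frame = base frame: x ahead of the robot, y to its left, z up, the work surface at z = 0. Lengths are in m, angles in rad, forces in N, time in s.
With the tool pointing down it reaches from about 0.3 to 0.875 m from the base axis. Payload 6.4 kg.
Tool frame: the origin (TCP) lies midway between the tips of the shut fingers; the grasp point (between the pads) lies 19 mm behind it; x points along the fingers, y is the direction in which the jaws open and shut, and the axes are right-handed (so a half turn about x gives the same grasp; the last joint's range is limited). The gripper opens to 85 mm and grips with 20 to 120 N. Pads are 22 mm wide; open, the fingers measure 114 mm over their backs; the gripper's body (76 mm by 85 mm) begins 54 mm behind the grasp point. The pads swing forward as they close: fully open they stand 13 mm farther back than shut.
Start: joints at [1.05, 0.181, 1.607, -0, 1.354, -0.206], TCP at [0.178, 0.547, 0.231] pointing down, gripper open.
Joint ranges: [-2.99, 2.99], [-0.89, 2.07], [0.3, 2.58], [-1.14, 4.28], [0, 2.63], [-3.12, 3.12]. Speed limits (rad/s): [2.57, 2.57, 3.01, 3.14, 3.14, 3.14].

### API

Orientations are given as a unit quaternion [w, x, y, z].
In Python, from bench import ctrl gives the robot as it stands.
- The arm moves only by the tool step_arm, never from a script. Its argument "motion" is a list of rows, each a list of 7 numbers: the shift along the tool's x, y, z in mm, then the turn, a rotation vector about the tool's x, y, z in degrees, then the closure in counts, from 0 (fully open) to 255 (shut). In form: [[tx, ty, tz, rx, ry, rz, hand], ...]. A call has 1 to 10 rows; each row is the pose to reach, as a shift and turn from the pose commanded when the call began, along the tool's axes at that moment; what a row does not reach only later rows make up. A row lasts 1/8 s, in which the tool goes at most 62.5 mm and 10.7 degrees, less where a joint would pass 70% of its speed; a pose out of reach is approached as far as the arm can. A call with a gripper value outside its range is refused whole. The fingers move at their own pace and stop on an object; the grip force is fixed at half the most. Time passes only in rows, so rows that repeat a pose let the fingers close. It gives the time, the measured TCP pose, the force and the opening at its end, in the units of the state.
- ctrl.get_obs(): the state, without advancing time (a new reading comes with each control period).
- ctrl.camera(name): name is "side" or "top"; returns (picture, depth): 400x640x3 uint8, red, green, blue; 400x640 float32, m along the optical axis (not along the pixel's ray), 0 where there is no reading.
- ctrl.camera_info(name): a dict with "fx", "fy", "cx", "cy" (pixels), "T" (4x4, takes a point from camera to world coordinates). Camera axes: x right, y down, z forward; pixel columns grow to the right and rows downward; lengths in m; the calibration is good to about 2 mm. A picture is of the moment at which its call begins. camera_info takes no time and is no camera call.
- ctrl.hand_in(): hands the job in, once; it reports no verdict.
The state is a dict: "time_s": time; "q": joint angles; "dq": joint speeds; "joint_efforts": joint torques, N m; "eef_pos": TCP position; "eef_rot": TCP orientation; "wrist_force": force on the tool from outside, world axes, zero at the start; "torque": the same for the moment, N m; "opening": opening from 0.0 (shut) to 1.0 (fully open).
Only numpy, scipy, OpenCV 4.12 (cv2) and the standard library are available. Lean on these libraries where they do the work, as an engineer would, in place of code of your own. Each camera call takes 0.05 s, during which the arm holds its last target. There are 200 camera calls.

### The job

Get ready to measure flour: pick up the spatula from the pine board, slide its blade at least 30 mm in under the lower edge of the flour box's shut sloping lid, and lever the lid wide open, nearly as far as it goes, with the spatula (never with the gripper itself) so that it stays up. Then lay the spatula flat on the board again and slide the steel bowl along the counter, without lifting or tipping it, to stand right up at the middle of the box's front, a finger's width away at most. Do not disturb the egg cup, the jar or the rolling pin.

Things in the scene. Friction and masses are not known exactly. Their poses are not given: they have to be found in the camera images.
- flour_box: fixed pine flour box, 160 deep (x), 180 wide (y): upright front wall 125 high facing the robot (-x), top sloping up from the wall's upper edge at 32 degrees to 240 at the back. First 50 mm of the slope: a bare wooden apron; then the lid, its underside parallel to the apron and 9 mm above it. Origin: centre of the underside; x from front to back, y left, z up
- box_front (a point): foot of the flour box's front wall, at mid width, on the counter (80 mm in front of the box's origin); axes as the box's: x points into the box
- lid (a joint): angle of the flour box's lid: 0 shut (lying parallel to the 32 degree slope), grows as its lower edge swings up, stop at 1.3 rad. Stiff friction hinge (about 0.1 N m; lid about 90 g, so roughly 2 N at its lower edge opens it); it stays where it is left
- lid_edge (a point): middle of the lower edge of the lid's underside (pine lid, 130 from hinge to this edge, 170 wide, 8 thick). Moves with the lid: x along the lid to the hinge (shut: rises at 32 degrees), y left, z out of its upper face. Below the edge a gap 9 high is open across the full width; the apron runs on 45 mm under the lid, then the box is hollow: a blade held at the slope, tip up, slides in
- lid_hinge (a point): mid point of the lid's hinge line, at the upper end of its underside, 130 mm from lid_edge along x; y lies along the hinge. Axes as lid_edge
- spatula: spatula, steel blade (110 long, 70 wide, 2.5 thick) and straight dark wooden handle (24 wide, 20 high) in line, sharing one flat underside; 150 g. Origin: on the underside at the place to grip; x to the blade's tip, z out of the upper face. Handle from x = -70 to +30, blade from +25 to +135, balance point near +15. Starts flat on the board, blade away from the robot
- blade_tip (a point): middle of the blade's front edge, on its underside, 135 mm from the spatula's origin along x; axes as the spatula's
- board: rectangular pine board, fixed flat on the counter, 280 (x) by 160 (y), 18 thick. Origin: centre of its underside; its top is 18 mm above that. It is on the left or the right of the box, the bowl on the other side
- bowl: loose open stainless steel mixing bowl, rim outer diameter 150 at the top, 65 high, wall 3, foot 68 across, floor 4 thick, about 250 g. Origin: centre of its underside. It can be pushed along from outside or by closed fingers inside it
- egg_cup: white ceramic egg cup, 50 across, 62 high, beside the box; origin: centre of its underside. Leave alone
- jar: glass jar, 68 across, 110 high, beside the box; origin: centre of its underside. Leave alone
- rolling_pin: two-handled wooden rolling pin (400 long, 52 thick) on its low stand at the left side of the counter, about 60 high; origin: centre of the underside, y along the pin. Leave alone
Things that resemble listed ones, but are neither listed nor needed, are in the scene too. What is meant by the spatula is not pink, and is the larger of those in its own colour.

How it is judged:
On the way, in this order (a step that is already met when the one before it is completed fails the run):
1. the spatula's blade is at least 30 mm in under the lower edge of the still shut lid (x of blade_tip in the frame of lid_edge above 0.03 m and y of blade_tip in the frame of lid_edge between -0.085 and 0.085 m and z of blade_tip in the frame of lid_edge between -0.02 and 0.003 m and value of joint lid below 0.12 rad), for 0.1 s.
2. the lid is levered wide open (beyond 1.0 rad) (value of joint lid above 1 rad), for 0.2 s.
3. the bowl stands at the middle of the box's front (x of bowl in the frame of box_front between -0.1 and -0.07 m and y of bowl in the frame of box_front between -0.03 and 0.03 m and height (world z) of bowl below 0.006 m and angle between bowl's own z axis and vertical below 0.1 rad), for 0.2 s.
At the end, for the whole second after the job is handed in: Lid open beyond 1.0 rad and at rest; spatula flat and still on the board, its grip point within the board's outline; bowl upright and still on the counter, its centre 70 to 100 mm in front of box_front (rim at most 25 mm from the wall) and within 30 mm of the middle (all of step 3 and value of joint lid above 1 rad and velocity of joint lid between -0.05 and 0.05 rad/s and linear speed of each of bowl, spatula below 0.02 m/s and x of spatula in the frame of board between -0.14 and 0.14 m and y of spatula in the frame of board between -0.08 and 0.08 m and z of spatula in the frame of board between 0.012 and 0.025 m and angle between spatula's own z axis and vertical below 0.12 rad); the robot touches nothing.
It fails at once if the gripper or the arm itself pushes the lid (more than 1 N) (contact force between any of the fingers, the arm and lid above 1 N).
It fails at once if the bowl is lifted (20 mm) or tipped (0.35 rad) (height (world z) of bowl above 0.02 m or angle between bowl's own z axis and vertical above 0.35 rad).
It fails at once if the egg cup, the jar or the rolling pin is moved more than 30 mm (distance of any of egg_cup, jar, rolling_pin from where it was at the start of the episode above 0.03 m).
It also fails if it takes over 72 s, if anything falls off the work surface, if the arm or the gripper's body presses on something with over 40 N, if the wrist force passes 120 N, or if a joint passes its speed limit or range.

## Working session

There is one attempt and no reset: what is moved stays moved. The work goes in short steps, Python scripts to look and compute and a tool call to move; the robot and the scene stay as the last step left them, time stands still between calls to the robot, and variables do not carry over. Pictures are saved under pics/ and viewed, about 8 in all and at most 12, crops included, and the job is handed in when it is done.

Besides the shell and the picture viewer there is one more tool, called after "Call:" by a JSON object that holds its "fn" and its "kwargs". step_arm: Moves the arm, as the interface text tells. Its arguments: {"type":"object","properties":{"motion":{"type":"array","items":{"type":"array","items":{"type":"number"}}}},"required":["motion"]}

```bash
ls; mkdir -p pics; python3 - <<'E'
from bench import ctrl
import cv2,numpy as np
for n in("top","side"):
    p,d=ctrl.camera(n); cv2.imwrite(f"pics/{n}0.png",p[:,:,::-1]); np.save(f"pics/{n}0.npy",d)
    i=ctrl.camera_info(n); print(n,i["fx"],i["cx"],i["cy"],np.round(i["T"],3).tolist())
print(ctrl.get_obs())
E
```

```text
pics
top 417.8725510968594 322.57790107511073 205.48596510446754 [[0.018, -0.992, 0.127, 0.336], [-1.0, -0.017, 0.006, 0.183], [-0.004, -0.127, -0.992, 1.337], [0.0, 0.0, 0.0, 1.0]]
side 392.10916807772924 312.6772734620323 195.04701095802412 [[0.848, -0.338, 0.409, -0.094], [-0.53, -0.512, 0.676, -0.812], [-0.019, -0.79, -0.613, 1.063], [0.0, 0.0, 0.0, 1.0]]
{'time_s': 0.1, 'q': array([ 1.04969296e+00,  1.81465969e-01,  1.60789609e+00,  2.04764129e-05,
        1.35384428e+00, -2.06304394e-01]), 'dq': array([ 5.18601091e-04, -1.94602781e-03, -1.57563617e-04,  1.39422771e-04,
        1.23645679e-05,  1.23688877e-03]), 'joint_efforts': array([ 4.78022121e-04, -4.45875728e+01, -3.52239168e+01, -2.02399538e-04,
        4.10213790e-03,  1.20062987e-05]), 'eef_pos': array([0.17775843, 0.54630494, 0.23048046]), 'eef_rot': array([ 0.69815567,  0.11031007,  0.6985748 , -0.11137145]), 'wrist_force': array([-0.17030242, -0.37039693,  0.20963008]), 'torque': array([-0.00428035, -0.03127602,  0.01415056]), 'opening': 1.0009780895389773}
```

View pics/top0.png

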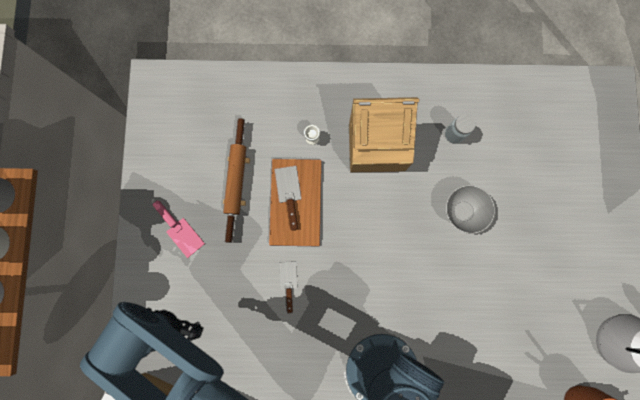

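View pics/side0.png

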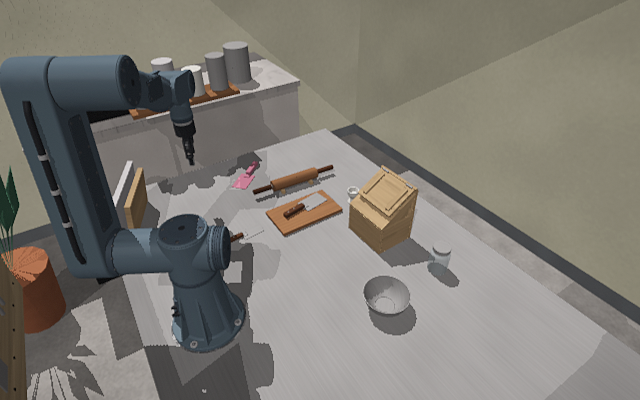

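Three spatulas show up in the top view. One is on the board (288,195), a smaller one in the same colours is on the counter (289,287), and a pink one is at (180,230). The one on the board fits: it isn't pink, it's the larger of its colour, and it lies blade-away. The box is at (384,135), the bowl at (471,210), the egg cup at (312,133) and the jar at (461,129).

```bash
cat >h.py <<'E'
from bench import ctrl
import cv2,numpy as np
from scipy.spatial.transform import Rotation as R
def cloud(n,d):
    i=ctrl.camera_info(n);v,u=np.mgrid[:400,:640]
    P=np.stack([(u-i["cx"])/i["fx"]*d,(v-i["cy"])/i["fy"]*d,d],-1)
    T=np.array(i["T"]);W=P@T[:3,:3].T+T[:3,3];W[d<=0]=np.nan
    return W
def rot(o): 
    q=o["eef_rot"];return R.from_quat([q[1],q[2],q[3],q[0]])
E
python3 - <<'E'
from h import *
p=cv2.imread("pics/top0.png");d=np.load("pics/top0.npy");W=cloud("top",d)
np.set_printoptions(precision=4,suppress=True)
c=cv2.resize(p[150:320,260:330],None,fx=3.5,fy=3.5,interpolation=cv2.INTER_CUBIC)
b=cv2.resize(p[85:185,340:425],None,fx=5.9,fy=5.9,interpolation=cv2.INTER_CUBIC)
cv2.imwrite("pics/crop.png",np.hstack([c[:590],cv2.resize(b,(500,590))])[:595])
print("counter z",np.nanmedian(W[250:280,400:480,2]))
# board region heights
def rect(m,name):
    P=W[m][:,:2].astype(np.float32);r=cv2.minAreaRect(P*1000);print(name,len(P),r,"z",np.nanmedian(W[m][:,2]))
    return P
m=np.zeros((400,640),bool);m[150:255,262:330]=1
rect(m&(W[...,2]>.010)&(W[...,2]<.08),"board")
hsv=cv2.cvtColor(p,cv2.COLOR_BGR2HSV)
bl=m&(hsv[...,1]<70)&(W[...,2]>.012);bl[:,:272]=0;bl[:,318:]=0;bl[:160]=0
P=rect(bl,"blade")
hd=m&(hsv[...,2]<110)&(W[...,2]>.024);rect(hd,"handle")
print("handle c",np.nanmean(W[hd],0),"blade c",np.nanmean(W[bl],0))
for n,(r0,r1,c0,c1),z in(("bowl",(180,240,440,500),.055),("jar",(110,150,443,485),.09),("egg",(120,148,300,325),.05),("box",(90,180,340,425),.115)):
    m=np.zeros((400,640),bool);m[r0:r1,c0:c1]=1;rect(m&(W[...,2]>z),n)
m=np.zeros((400,640),bool);m[90:180,340:425]=1
# box profile column
for r in range(92,176,3):print(r,W[r,384], W[r,360,2],W[r,405,2])
E
```

```text
counter z 0.0003357737621234591
board 4331 ((516.80322265625, 275.52447509765625), (279.3897705078125, 170.55540466308594), 0.48132696747779846) z 0.018777354248515232
blade 753 ((504.29974365234375, 304.9149169921875), (254.63316345214844, 82.74156188964844), 0.39651763439178467) z 0.02060022693870578
handle 213 ((473.82342529296875, 287.5233154296875), (97.96595001220703, 23.53169059753418), 10.343032836914062) z 0.03772245467434443
handle c [0.4744 0.2871 0.0376] blade c [0.5716 0.3045 0.0211]
bowl 318 ((496.44317626953125, -259.5857238769531), (147.861328125, 147.5206298828125), 42.063697814941406) z 0.0625838945481666
jar 331 ((751.8909912109375, -237.00918579101562), (58.64092254638672, 59.648681640625), 52.805335998535156) z 0.10978351860732571
egg 124 ((731.0252075195312, 230.26007080078125), (48.746917724609375, 47.36568832397461), 2.692201614379883) z 0.05958146343589221
box 4239 ((702.99072265625, 19.239532470703125), (166.78677368164062, 180.80343627929688), 2.3232078552246094) z 0.19567344968589673
92 [ 0.8918 -0.0063  0.0024] -0.0005212727286569852 -0.001072362209767696
[... 1097 characters left out ...]
114832 0.17920928346270992
146 [0.6591 0.0181 0.1741] 0.1732157003787136 0.1704115681384739
149 [0.6581 0.014  0.1451] 0.14680939578177243 0.14701784689783448
152 [0.6491 0.014  0.1452] 0.14540690390331612 0.14211049696034195
155 [0.6412 0.0135 0.141 ] 0.1386392792966673 0.13828732979808
158 [0.6337 0.0126 0.1351] 0.13496025305692938 0.1355487246715632
161 [0.6261 0.0118 0.129 ] 0.1288755477056467 0.12489845574974234
164 [0.6206 0.0096 0.1138] 0.11815022849571744 0.10878181980589341
167 [0.6211 0.0036 0.0712] 0.07644339472341066 0.06027660130971557
170 [ 0.6206 -0.0022  0.0302] 0.03598847051813281 0.020869145455219895
173 [ 0.617  -0.0063  0.001 ] 0.0023411416713909894 -0.0007637169042398195
```

View pics/crop.png

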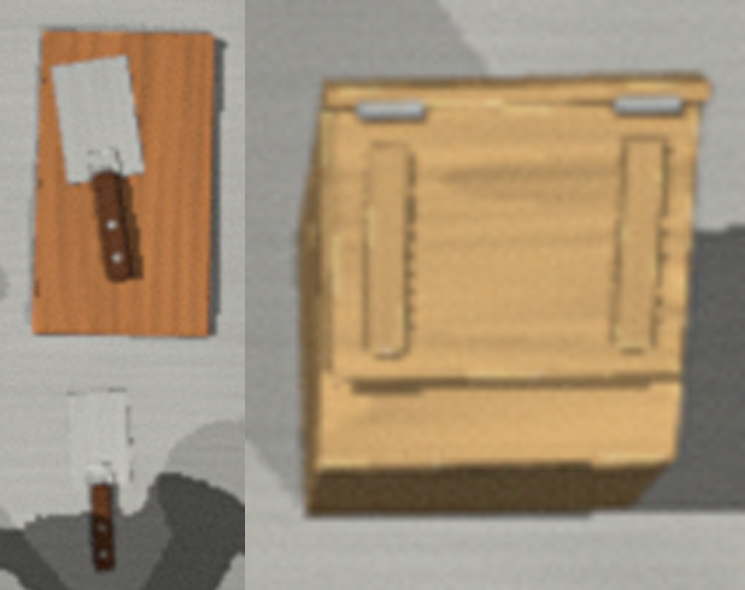

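The crop confirms it: the spatula on the board (left, blade top at about (88,61), handle end (120,278)) is clearly larger than the one on the counter. Next: the box yaw, then the first move.

```bash
cat >>h.py <<'E'
np.set_printoptions(precision=4,suppress=True)
def frame(yaw,pitch): # spatula rotation, yaw/pitch(tip up) deg -> tool rotation
    S=(R.from_euler("z",yaw,degrees=True)*R.from_euler("y",-pitch,degrees=True)).as_matrix()
    return R.from_matrix(np.stack([-S[:,2],S[:,1],S[:,0]],1)),S
def delta(p,Rt,o=None):
    o=o or ctrl.get_obs();Rc=rot(o)
    print("move",np.round(np.r_[Rc.inv().apply(p-o["eef_pos"])*1000,(Rc.inv()*Rt).as_rotvec(degrees=True)],1))
E
python3 - <<'E'
from h import *
d=np.load("pics/top0.npy");W=cloud("top",d)
m=np.zeros((400,640),bool);m[90:180,340:425]=1
f=W[m&(W[...,2]>.03)&(W[...,2]<.1)];f=f[f[:,0]<.64]
print("front fit",len(f),np.polyfit(f[:,1],f[:,0],1),f[:,1].min(),f[:,1].max())
a=W[m&(W[...,2]>.155)];a=a[(a[:,1]>-.05)&(a[:,1]<.09)]
A=np.c_[a[:,:2],np.ones(len(a))];c=np.linalg.lstsq(A,a[:,2],rcond=None)[0]
for _ in range(3):
    k=abs(A@c-a[:,2])<.005;c=np.linalg.lstsq(A[k],a[k,2],rcond=None)[0]
print("lid plane",c,np.degrees(np.arctan(np.hypot(*c[:2]))),"yaw",np.degrees(np.arctan2(c[1],c[0])))
e=[]
for u in range(355,410):
    r=W[140:156,u];j=np.argmax(-np.diff(r[:,2]));e.append(r[j])
e=np.array(e);print("lid edge",np.polyfit(e[:,1],e[:,0],1),np.median(e,0))
t=W[164:171,280:292];print("tip",t[:,5])
o=ctrl.get_obs();print(rot(o).as_matrix())
Rt,_=frame(10.3,0);delta(np.array([.4935,.291,.15]),Rt)
E
```

```text
front fit 300 [-0.0197  0.6216] -0.07293036065427036 0.10696672830844836
lid plane [ 0.6     0.0203 -0.2236] 30.978323782525614 yaw 1.93857103773073
lid edge [-0.0207  0.6553] [0.6547 0.023  0.1693]
tip [[0.6365 0.3147 0.0223]
 [0.6354 0.3156 0.0124]
 [0.6303 0.3147 0.0205]
 [0.6284 0.3152 0.0144]
 [0.6238 0.3145 0.0204]
 [0.619  0.3137 0.0272]
 [0.6177 0.3145 0.0184]]
[[-0.0008  0.3096  0.9509]
 [-0.0014  0.9509 -0.3096]
 [-1.     -0.0016 -0.0004]]
move [  80.6 -144.9  379.3  -28.3   -0.     0.1]
```

Call:
{"fn": "step_arm", "kwargs": {"motion": [[10,-36,95,-7,0,0,0],[20,-50,140,-14,0,0,0],[30,-72,190,-21,0,0,0],[40,-95,250,-28,0,0,0],[60,-120,312,-28.3,0,0,0],[75,-138,360,-28.3,0,0,0],[80.6,-144.9,379.3,-28.3,0,0,0],[80.6,-144.9,379.3,-28.3,0,0,0],[80.6,-144.9,379.3,-28.3,0,0,0]]}}

```text
time_s: 1.23
eef_pos: [0.4932, 0.2917, 0.1504]
eef_rot: [0.704, -0.063, 0.705, 0.063]
wrist_force: [-1.3, -0.4, -0.2]
opening: 1.001
```

```bash
python3 - <<'E'
from h import *
Rt,_=frame(10.3,0);delta(np.array([.4935,.291,.021]),Rt)
p,d=ctrl.camera("side");cv2.imwrite("pics/s1.png",cv2.resize(p[130:270,200:400,::-1],None,fx=4,fy=4))
E
```

```text
move [129.4  -0.8   0.3  -0.1  -0.1  -0. ]
```

View pics/s1.png

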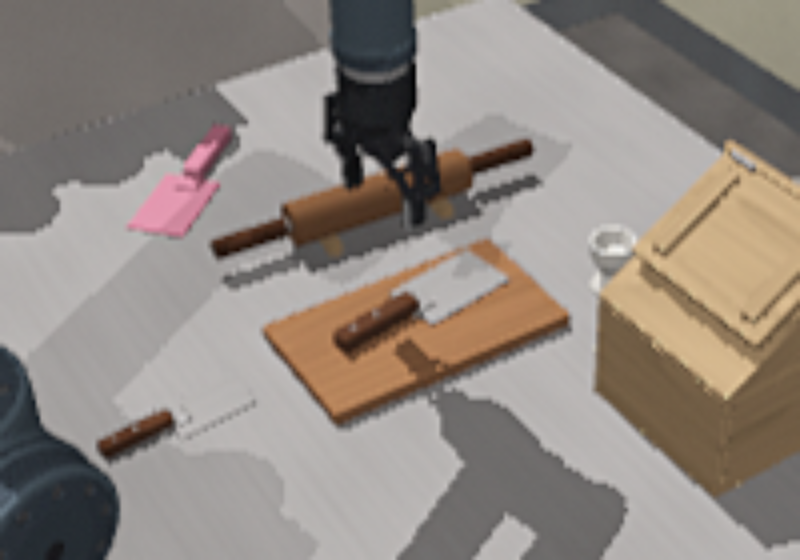

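The gripper is above the handle and nothing is in the way.

Call:
{"fn": "step_arm", "kwargs": {"motion": [[50,0,0,0,0,0,0],[95,0,0,0,0,0,0],[120,-0.5,0,0,0,0,0],[129,-0.5,0,0,0,0,0],[129,-0.5,0,0,0,0,0],[129,-0.5,0,0,0,0,255],[129,-0.5,0,0,0,0,255],[129,-0.5,0,0,0,0,255],[129,-0.5,0,0,0,0,255],[129,-0.5,0,0,0,0,255]]}}

```text
time_s: 2.52
eef_pos: [0.4946, 0.2912, 0.0225]
eef_rot: [0.705, -0.063, 0.704, 0.063]
wrist_force: [-0.9, -0.9, 5.7]
opening: 0.262
```

Call:
{"fn": "step_arm", "kwargs": {"motion": [[0,0,0,0,0,0,255],[0,0,0,0,0,0,255],[-20,0,0,0,0,0,255],[-80,0,0,0,0,0,255],[-140,0,0,0,0,0,255],[-160,0,0,0,0,0,255],[-160,0,0,0,0,0,255],[-160,0,0,0,0,0,255]]}}

```text
time_s: 3.52
eef_pos: [0.4929, 0.2907, 0.1805]
eef_rot: [0.703, -0.063, 0.705, 0.063]
wrist_force: [0.4, -0.8, -2.9]
opening: 0.265
```

Gripped. Now I'll measure the blade in the hand.

```bash
cat >>h.py <<'E'
def blade(n,save=None):
    p,d=ctrl.camera(n);W=cloud(n,d);o=ctrl.get_obs();L=rot(o).inv().apply(W.reshape(-1,3)-o["eef_pos"]).reshape(W.shape)
    # spatula-like axes: x=tool z, y=tool y, z=-tool x
    S=np.stack([L[...,2],L[...,1],-L[...,0]],-1)*1000
    sat=cv2.cvtColor(p,cv2.COLOR_RGB2HSV)[...,1]
    m=(S[...,0]>35)&(S[...,0]<170)&(abs(S[...,1])<60)&(abs(S[...,2])<30)&(sat<80)
    P=S[m];A=np.c_[P[:,:2],np.ones(len(P))];k=np.ones(len(P),bool)
    for _ in range(4):
        c=np.linalg.lstsq(A[k],P[k,2],rcond=None)[0];k=abs(A@c-P[:,2])<4
    Q=P[k];r=cv2.minAreaRect(Q[:,:2].astype(np.float32))
    print(n,len(Q),"z=%.3f x+%.3f y+%.1f"%tuple(c),"rect",r,"x99",np.percentile(Q[:,0],99.5))
    if save:cv2.imwrite(save,p[:,:,::-1])
E
python3 - <<'E'
from h import *
blade("top");blade("side","pics/s2.png")
E
```

```text
top 30 z=0.009 x+-0.010 y+-2.3 rect ((103.28672790527344, -12.781352996826172), (103.72724914550781, 40.052146911621094), 36.81838607788086) x99 135.70677782978933
side 197 z=-0.006 x+-0.001 y+-2.4 rect ((87.17242431640625, -1.9163322448730469), (73.72731018066406, 101.97076416015625), 88.17222595214844) x99 137.22192657109503
```

```bash
cat >>h.py <<'E'
BY=1.6; EDGE=np.array([.7015,.019,0])+R.from_euler("z",BY,degrees=True).apply([-.0424,0,.159])
LID=(R.from_euler("z",BY,degrees=True)*R.from_euler("y",-32,degrees=True)).as_matrix()
TIP=np.array([136,-2,-4.9])/1000 # in spatula-like tool axes
def tcp_for(lx,ly,lz,pitch=32,yaw=BY):
    Rt,S=frame(yaw,pitch);return EDGE+LID@(np.array([lx,ly,lz])/1000)-S@TIP,Rt
E
python3 - <<'E'
from h import *
for a in((-70,0,25),(-15,0,-5)):
    p,Rt=tcp_for(*a);print(p);delta(p,Rt)
E
```

```text
[0.4686 0.0145 0.0752]
move [ 104.9 -267.3  -72.5    8.4  -32.1   -2.4]
[0.5311 0.0162 0.0789]
move [ 101.  -276.8  -10.7    8.4  -32.1   -2.4]
```

Call:
{"fn": "step_arm", "kwargs": {"motion": [[0,-40,-40,2,-8,0,255],[0,-90,-60,4,-16,-1,255],[30,-150,-72,6,-24,-1.6,255],[60,-200,-72.5,8.4,-32.1,-2.4,255],[95,-250,-72.5,8.4,-32.1,-2.4,255],[104.9,-267.3,-72.5,8.4,-32.1,-2.4,255],[104.9,-267.3,-72.5,8.4,-32.1,-2.4,255],[104.9,-267.3,-72.5,8.4,-32.1,-2.4,255]]}}

```text
time_s: 4.62
eef_pos: [0.4694, 0.0155, 0.076]
eef_rot: [0.875, -0.006, 0.485, 0.013]
wrist_force: [-0.2, 0.1, -1.2]
opening: 0.266
```

```bash
cat >>h.py <<'E'
def lidview(save=None):
    "side-camera: blade upper face and apron/lid top in lid frame (mm)"
    p,d=ctrl.camera("side");W=cloud("side",d);o=ctrl.get_obs()
    L=((W-EDGE)@LID)*1000
    def med(n,m):
        Q=L[m];print(n,len(Q),"z",np.nanmedian(Q[:,2]),"slope",np.polyfit(Q[:,0],Q[:,2],1)[0] if len(Q)>20 else None,"x",np.nanpercentile(Q[:,0],[1,99]),"y",np.nanpercentile(Q[:,1],[1,99]))
    x,y,z=L[...,0],L[...,1],L[...,2]
    med("apron",(x>-45)&(x<-8)&(abs(y)<85)&(abs(z+9)<6))
    med("lidtop",(x>5)&(x<120)&(abs(y)<50)&(abs(z-8)<6))
    B=o["eef_pos"]+rot(o).apply([0,0,.09]);b=((B-EDGE)@LID)*1000;print("blade mid tool",b)
    sat=cv2.cvtColor(p,cv2.COLOR_RGB2HSV)[...,1]
    med("blade",(abs(y-b[1])<45)&(x>b[0]-40)&(x<b[0]+60)&(abs(z-b[2])<12)&(sat<60))
    t=o["eef_pos"]+rot(o).as_matrix()[:,[2,1,0]]@(TIP*[1,1,-1]);print("tip predicted",((t-EDGE)@LID)*1000)
    if save:cv2.imwrite(save,cv2.resize(p[120:300,260:460,::-1],None,fx=3.5,fy=3.5))
E
python3 - <<'E'
from h import *
lidview("pics/s3.png");p,Rt=tcp_for(-15,0,-5);delta(p,Rt)
E
```

```text
apron 380 z -10.06153436144569 slope 0.011948833813610685 x [-44.6127  -8.5137] y [-82.878   82.6554]
lidtop 705 z 8.064367465635064 slope -0.011536875907195364 x [  6.5717 118.7035] y [-47.9357  49.3572]
blade mid tool [-114.3248    3.3991   30.5179]
blade 394 z 27.062110117717676 slope 0.0037370378574343444 x [-153.732   -70.6867] y [-33.5665  36.8144]
tip predicted [-68.3164   1.4235  25.6878]
move [30.6 -1.4 53.3  0.   0.1 -0.1]
```

View pics/s3.png

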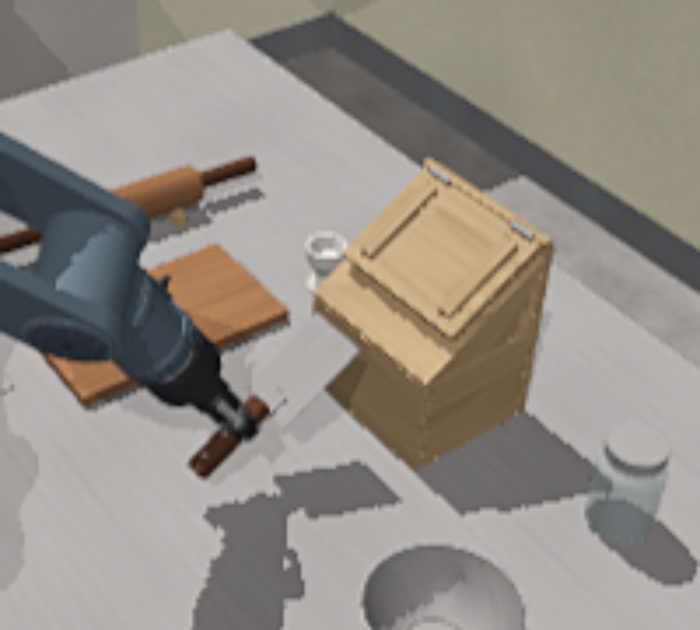

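The spatula is held at the slope in front of the apron, with its tip at about (355,350) in the crop. The measured apron is at −10, the lid top at +8 and the blade slope is within 0.2°, so it lines up. I'll lower it and slide to just before the lid edge.

Call:
{"fn": "step_arm", "kwargs": {"motion": [[20,-1,0,0,0,0,255],[30.6,-1.4,0,0,0,0,255],[30.6,-1.4,0,0,0,0,255],[30.6,-1.4,20,0,0,0,255],[30.6,-1.4,40,0,0,0,255],[30.6,-1.4,53,0,0,0,255],[30.6,-1.4,53,0,0,0,255],[30.6,-1.4,53,0,0,0,255]]}}

```text
time_s: 5.68
eef_pos: [0.5305, 0.0162, 0.0789]
eef_rot: [0.875, -0.007, 0.484, 0.013]
wrist_force: [0.7, 0.6, -1.3]
opening: 0.265
```

```bash
python3 - <<'E'
from h import *
lidview();p,Rt=tcp_for(42,0,-5);delta(p,Rt)
E
```

```text
apron 335 z -9.20566217805848 slope -0.04636302256144562 x [-44.7872  -8.381 ] y [-84.4519  81.7959]
lidtop 714 z 8.00698985514899 slope -0.014334244996584344 x [  6.0013 119.3143] y [-48.708   49.2108]
blade mid tool [-61.7446   1.9424   0.2499]
blade 399 z -3.097706052299149 slope -0.011397861113590863 x [-101.4064  -14.0958] y [-34.535   40.3338]
tip predicted [-15.7345  -0.0142  -4.5715]
move [ 0.3  0.1 57.7  0.   0.1 -0.1]
```

Call:
{"fn": "step_arm", "kwargs": {"motion": [[0.3,0,12,0,0,0,255],[0.3,0,26,0,0,0,255],[0.3,0,40,0,0,0,255],[0.3,0,52,0,0,0,255],[0.3,0,58,0,0,0,255],[0.3,0,58,0,0,0,255],[0.3,0,58,0,0,0,255],[0.3,0,58,0,0,0,255]]}}

```text
time_s: 6.72
eef_pos: [0.5801, 0.017, 0.1092]
eef_rot: [0.875, -0.007, 0.484, 0.013]
wrist_force: [-0.3, -0.6, -1.9]
opening: 0.264
```

```bash
python3 - <<'E'
from h import *
lidview()
# lever plan: tip at distance s in from the edge along the opened lid, blade pitch ph
o=ctrl.get_obs();H=EDGE+LID@np.array([.13,0,0])
for th,s,ph in((8,40,32),(18,40,32),(30,40,32),(42,40,32),(54,40,32),(64,40,32),(70,40,32)):
    Lr=LID@R.from_euler("y",th,degrees=True).as_matrix() 
    Rt,S=frame(BY,ph)
    tip=H+Lr@np.array([-.13+s/1000,0,-.0025]); p=tip-S@TIP; print(th,"edge",(H+Lr@np.array([-.13,0,0])),"tcp",p,end=" "); delta(p,Rt,o)
E
```

```text
apron 336 z -8.761329781782539 slope 0.007735967597396662 x [-44.403   -8.5405] y [-83.9465  83.3766]
lidtop 696 z 7.996291401418805 slope -0.00897638104039373 x [  6.5605 118.4282] y [-48.0164  48.6893]
blade mid tool [-3.3015  1.3499 -0.1027]
blade 209 z -3.9074437675322393 slope 0.03006656427790971 x [-42.7442   0.5457] y [-35.1003  41.7713]
tip predicted [42.709  -0.6351 -4.9094]
8 edge [0.6506 0.0176 0.175 ] tcp [0.5702 0.0173 0.1211] move [-15.2   0.7  -2.1   0.    0.1  -0. ]
18 edge [0.6432 0.0174 0.1964] tcp [0.5647 0.0172 0.1358] move [-30.6   0.7   1.    0.    0.1  -0. ]
30 edge [0.6394 0.0173 0.2234] tcp [0.5616 0.0171 0.1543] move [-48.    0.7   8.2   0.    0.1  -0. ]
42 edge [0.6413 0.0173 0.2505] tcp [0.5623 0.0171 0.1731] move [-63.5   0.7  18.9   0.    0.1  -0. ]
54 edge [0.6488 0.0175 0.2766] tcp [0.567  0.0172 0.1914] move [-76.5   0.7  32.5   0.    0.1  -0. ]
64 edge [0.6591 0.0178 0.2968] tcp [0.5738 0.0174 0.2055] move [-84.9   0.7  45.8   0.    0.1  -0. ]
70 edge [0.6669 0.018  0.3079] tcp [0.5789 0.0176 0.2134] move [-88.8   0.7  54.4   0.    0.1  -0. ]
```

Inserted 42 mm with the lid still shut. Now lever it open, with the tip following the lid's underside.

Call:
{"fn": "step_arm", "kwargs": {"motion": [[-8,0,-1,0,0,0,255],[-15,0,-2,0,0,0,255],[-23,0,-1,0,0,0,255],[-31,0,1,0,0,0,255],[-40,0,4.5,0,0,0,255],[-48,0,8,0,0,0,255],[-56,0,13.5,0,0,0,255],[-63.5,0,19,0,0,0,255],[-70,0,25.5,0,0,0,255],[-76.5,0,32.5,0,0,0,255]]}}

```text
time_s: 8.02
eef_pos: [0.5675, 0.0165, 0.1923]
eef_rot: [0.875, -0.007, 0.484, 0.013]
wrist_force: [-0.3, -1.0, -3.5]
opening: 0.26
```

```bash
cat >>h.py <<'E'
def lidang(save=None,n="side"):
    p,d=ctrl.camera(n);W=cloud(n,d)
    Y=R.from_euler("z",BY,degrees=True).as_matrix();H=EDGE+LID@np.array([.13,0,0])
    L=((W-H)@Y)*1000;x,z=L[...,0],L[...,2];r=np.hypot(x,z)
    m=(abs(L[...,1])<84)&(r>60)&(r<131)&(x<0)
    a=np.degrees(np.arctan2(z[m],-x[m]))+32;h,e=np.histogram(a,np.arange(-20,121,5));print("lid angle deg hist",[(int(b),int(c)) for b,c in zip(e,h) if c>5])
    if save:cv2.imwrite(save,cv2.resize(p[80:300,220:460,::-1],None,fx=2.6,fy=2.6))
E
python3 - <<'E'
from h import *
lidang("pics/s4.png")
o=ctrl.get_obs();H=EDGE+LID@np.array([.13,0,0])
for th,s,ph in((54,40,32),(64,40,32),(70,40,32),(73,40,32)):
    Lr=LID@R.from_euler("y",th,degrees=True).as_matrix() 
    Rt,S=frame(BY,ph)
    tip=H+Lr@np.array([-.13+s/1000,0,-.0015]); p=tip-S@TIP; delta(p,Rt,o)
E
```

```text
lid angle deg hist [(-10, 181), (-5, 129), (30, 20), (35, 77), (40, 62), (45, 15), (50, 41), (55, 281), (60, 69), (65, 7)]
move [ 0.8  1.  -2.   0.   0.3 -0. ]
move [-7.4  1.  11.4  0.   0.3 -0. ]
move [-11.2   1.   20.    0.    0.3  -0. ]
move [-12.8   1.   24.5   0.    0.3  -0. ]
```

View pics/s4.png

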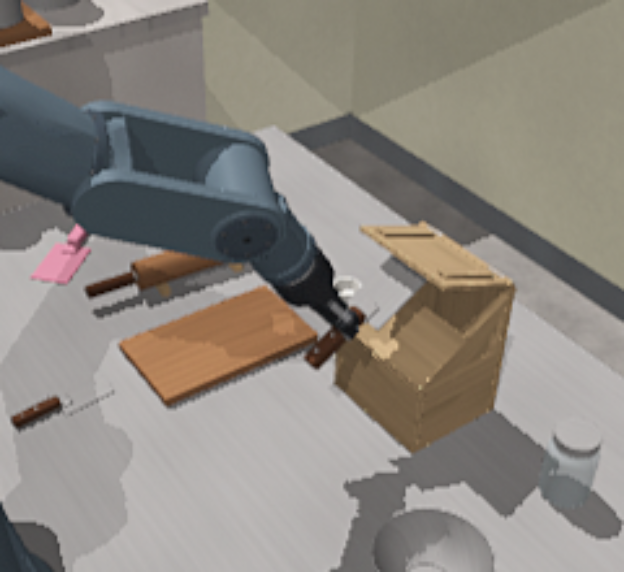

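The lid is up at about 55° on the blade, with its edge at (365,230) in the crop. I'll continue to about 71° and hold.

Call:
{"fn": "step_arm", "kwargs": {"motion": [[-4,0,5,0,0,0,255],[-7.5,0.5,11.5,0,0,0,255],[-10,0.5,17,0,0,0,255],[-12,0.5,22,0,0,0,255],[-12,0.5,22,0,0,0,255],[-12,0.5,22,0,0,0,255],[-9,0.5,5,0,0,0,255],[-4,0.5,-25,0,0,0,255],[-4,0.5,-65,0,0,0,255],[-4,0.5,-90,0,0,0,255]]}}

```text
time_s: 9.32
eef_pos: [0.4874, 0.0151, 0.1459]
eef_rot: [0.875, -0.007, 0.484, 0.013]
wrist_force: [0.1, -0.5, -1.5]
opening: 0.263
```

```bash
python3 - <<'E'
from h import *
lidang(); o=ctrl.get_obs();print(o["wrist_force"])
blade("side")
Rt,_=frame(10.3,0);delta(np.array([.4946,.29,.12]),Rt);delta(np.array([.4946,.29,.024]),Rt)
E
```

```text
lid angle deg hist [(-20, 9), (-15, 9), (-10, 287), (-5, 189), (65, 6), (70, 107), (75, 54)]
[-1.7222  1.2846 -3.7342]
side 428 z=-0.007 x+-0.011 y+-3.1 rect ((84.00237274169922, -0.49042510986328125), (72.4591064453125, 97.98213195800781), 89.77129364013672) x99 132.60850696367623
move [ 30.1 274.2   0.   -8.5  31.9   2.3]
move [111.5 274.  -50.8  -8.5  31.9   2.3]
```

The lid stays at about 72° and the spatula is withdrawn. Next, back over the board, levelled.

Call:
{"fn": "step_arm", "kwargs": {"motion": [[0,55,-10,0,0,0,255],[0,110,-10,0,0,0,255],[5,165,-8,-3,9,0.5,255],[10,215,-5,-5,18,1,255],[25,255,0,-7,26,2,255],[30,274,0,-8.5,31.9,2.3,255],[30,274,0,-8.5,31.9,2.3,255],[30,274,0,-8.5,31.9,2.3,255]]}}

```text
time_s: 10.42
eef_pos: [0.4975, 0.289, 0.1219]
eef_rot: [0.706, -0.064, 0.702, 0.063]
wrist_force: [-0.5, 0.2, -1.6]
opening: 0.265
```

```bash
python3 - <<'E'
from h import *
blade("side")
Rt,_=frame(10.3,0);delta(np.array([.4946,.285,.024]),Rt)
E
```

```text
side 196 z=-0.013 x+-0.005 y+-2.2 rect ((86.03160095214844, -1.8306503295898438), (102.03096008300781, 72.3666763305664), 0.8202095627784729) x99 136.87920337099484
move [98.1 -2.9 -3.6 -0.   0.3  0.2]
```

Call:
{"fn": "step_arm", "kwargs": {"motion": [[50,-1,-1,0,0,0,255],[85,-3,-3,0,0.3,0,255],[96,-3,-3.5,0,0.3,0,255],[98.5,-3,-3.5,0,0.3,0,255],[98.5,-3,-3.5,0,0.3,0,255],[98.5,-3,-3.5,0,0.3,0,100],[98.5,-3,-3.5,0,0.3,0,0],[98.5,-3,-3.5,0,0.3,0,0],[98.5,-3,-3.5,0,0.3,0,0],[98.5,-3,-3.5,0,0.3,0,0]]}}

```text
time_s: 11.72
eef_pos: [0.4946, 0.2853, 0.0234]
eef_rot: [0.704, -0.065, 0.705, 0.063]
wrist_force: [-0.4, -0.5, 0.2]
opening: 0.995
```

Call:
{"fn": "step_arm", "kwargs": {"motion": [[0,0,0,0,0,0,0],[-40,0,0,0,0,0,0],[-100,0,0,0,0,0,0],[-160,0,0,0,0,0,128],[-180,0,0,0,0,0,255],[-180,0,0,0,0,0,255]]}}

```text
time_s: 12.48
eef_pos: [0.4961, 0.2863, 0.2056]
eef_rot: [0.705, -0.064, 0.703, 0.063]
wrist_force: [-0.1, -0.9, -0.1]
opening: 0.377
```

```bash
python3 - <<'E'
from h import *
p,d=ctrl.camera("top");W=cloud("top",d);cv2.imwrite("pics/t2.png",p[:,:,::-1])
m=np.zeros((400,640),bool);m[180:245,435:505]=1;k=m&(W[...,2]>.055)&(W[...,2]<.075)
(c,s,a)=cv2.minAreaRect(W[k][:,:2].astype(np.float32));print("bowl",c,s)
lidang()
BF=np.array([.6215,.017]);Y=R.from_euler("z",BY,degrees=True).as_matrix()[:2,:2]
t=BF+Y@np.array([-.085,0]);print("target bowl",t)
u=t-c;D=np.linalg.norm(u);u/=D;print("u",u,"dist",D)
yaw=np.degrees(np.arctan2(-u[0],u[1])) # jaws (tool y) along push direction
Rt,_=frame(yaw,0);print("yaw",yaw)
delta(np.r_[c,.18],Rt);delta(np.r_[c,.016],Rt)
E
```

```text
bowl (0.49738776683807373, -0.2598329782485962) (0.14695605635643005, 0.14778411388397217)
lid angle deg hist [(-20, 7), (-15, 9), (-10, 307), (-5, 185), (70, 115), (75, 57)]
target bowl [0.5365 0.0146]
u [0.1412 0.99  ] dist 0.27723717945793475
yaw -8.117183224322131
move [  23.9 -537.   -94.6   18.4   -0.2    0.2]
move [ 187.9 -536.6  -94.    18.4   -0.2    0.2]
```

View pics/t2.png

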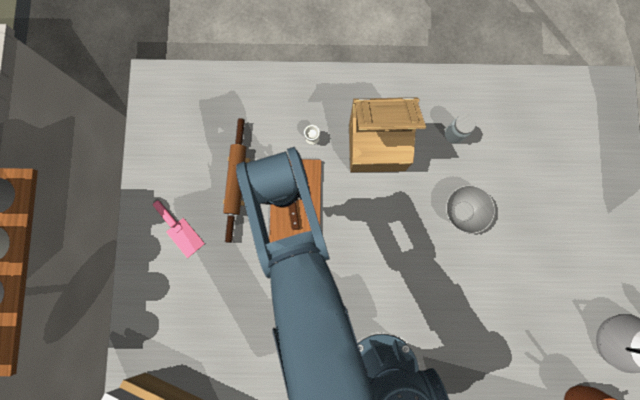

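The lid stands open, the spatula is on the board, and the bowl is unmoved at (471,210). I'll carry the closed fingers over to the bowl, well in front of the lid.

Call:
{"fn": "step_arm", "kwargs": {"motion": [[0,-55,-10,2,0,0,255],[0,-115,-20,4,0,0,255],[0,-175,-30,6,0,0,255],[0,-235,-40,8,0,0,255],[0,-295,-50,10,0,0,255],[5,-355,-62,12,0,0,255],[10,-415,-74,15,0,0,255],[15,-475,-85,18,0,0,255],[20,-525,-93,18.4,-0.2,0,255],[24,-537,-94.5,18.4,-0.2,0.2,255]]}}

```text
time_s: 13.82
eef_pos: [0.4968, -0.2617, 0.1783]
eef_rot: [0.705, 0.052, 0.706, -0.05]
wrist_force: [0.1, 1.0, 0.7]
opening: 0.001
```

Call:
{"fn": "step_arm", "kwargs": {"motion": [[0,0,0,0,0,0,255],[0,0,0,0,0,0,255],[50,0,0,0,0,0,255],[100,0,0,0,0,0,255],[140,0,0,0,0,0,255],[162,0,0,0,0,0,255],[162,0,0,0,0,0,255],[162,0,0,0,0,0,255]]}}

```text
time_s: 14.82
eef_pos: [0.4996, -0.259, 0.0202]
eef_rot: [0.707, 0.049, 0.704, -0.049]
wrist_force: [0.4, -1.2, 0.5]
opening: -0.0
```

```bash
python3 - <<'E'
from h import *
Rt,_=frame(-8.1,0);delta(np.array([.4974,-.2598,.018]),Rt);print(ctrl.get_obs()["wrist_force"])
p,d=ctrl.camera("side");W=cloud("side",d)
k=(abs(W[...,0]-.497)<.1)&(abs(W[...,1]+.26)<.1)
for z in(.02,.03,.04,.05):
    Q=W[k&(abs(W[...,2]-z)<.004)];print(z,np.nanmin(Q,0),np.nanmax(Q,0))
E
```

```text
move [ 2.2 -1.1 -2.   0.1  0.2 -0. ]
[ 0.366  -1.1687  0.4936]
0.02 [ 0.4508 -0.313   0.0162] [ 0.5473 -0.2047  0.0239]
0.03 [ 0.4355 -0.3265  0.0261] [ 0.5613 -0.1986  0.0339]
0.04 [ 0.4302 -0.3299  0.0363] [ 0.5659 -0.1947  0.044 ]
0.05 [ 0.4265 -0.3335  0.0461] [ 0.5687 -0.1911  0.054 ]
```

Call:
{"fn": "step_arm", "kwargs": {"motion": [[0,8,-1,0,0,0,255],[0,16,-2,0,0,0,255],[0,24,-2,0,0,0,255],[0,34,-2,0,0,0,255],[0,46,-2,0,0,0,255],[0,60,-2,0,0,0,255],[0,75,-2,0,0,0,255],[0,90,-2,0,0,0,255],[0,100,-2,0,0,0,255],[0,100,-2,0,0,0,255]]}}

```text
time_s: 16.12
eef_pos: [0.5107, -0.1588, 0.019]
eef_rot: [0.706, 0.05, 0.705, -0.049]
wrist_force: [-0.1, 1.3, 3.9]
opening: 0.001
```

```bash
cat >>h.py <<'E'
def bowl(g,save=None):
    for n in("side",):
        p,d=ctrl.camera(n);W=cloud(n,d);x,y,z=[W[...,i] for i in range(3)]
        k=(np.hypot(x-g[0],y-g[1])<.1)&(z>.058)&(z<.070)&(x<.617)
        Q=W[k];Q=Q[np.hypot(*(Q[:,:2]-g).T)>.055]
        f=lambda q:np.hypot(Q[:,0]-q[0],Q[:,1]-q[1])-.0735
        from scipy.optimize import least_squares
        s=least_squares(f,g,loss="soft_l1",f_scale=.003);print(n,len(Q),"bowl",s.x,"rms",np.sqrt(np.mean(s.fun**2)),"z98",np.percentile(Q[:,2],[5,98]))
        Y=R.from_euler("z",BY,degrees=True).as_matrix()[:2,:2];print("in box_front",Y.T@(s.x-[.6215,.017])*1000)
    if save:cv2.imwrite(save,cv2.resize(p[120:320,260:460,::-1],None,fx=3,fy=3))
    return s.x
E
python3 - <<'E'
from h import *
o=ctrl.get_obs();print(o["eef_pos"],o["wrist_force"])
c=bowl(np.array([.508,-.19]))
t=np.array([.5365,.0146]);print("tool frame shift for bowl",rot(o).inv().apply(np.r_[t-c,0])*1000)
E
```

```text
[ 0.5107 -0.1588  0.019 ] [-0.1173  1.3104  3.9292]
side 172 bowl [ 0.5064 -0.2017] rms 0.0022584822430038063 z98 [0.0588 0.0685]
in box_front [-121.1323 -215.3702]
tool frame shift for bowl [  0.4155 218.3485  -0.3408]
```

The bowl trails the fingers steadily, with the centre 43 mm behind. It needs 218 mm more in the same direction.

Call:
{"fn": "step_arm", "kwargs": {"motion": [[0,10,0,0,0,0,255],[0,24,0,0,0,0,255],[0,42,0,0,0,0,255],[0,60,0,0,0,0,255],[0,78,0,0,0,0,255],[0,96,0,0,0,0,255],[0,114,0,0,0,0,255],[0,130,0,0,0,0,255],[0,140,0,0,0,0,255],[0,140,0,0,0,0,255]]}}

```text
time_s: 17.42
eef_pos: [0.5304, -0.0204, 0.0192]
eef_rot: [0.706, 0.05, 0.705, -0.049]
wrist_force: [-0.8, 0.9, 4.0]
opening: 0.001
```

```bash
python3 - <<'E'
from h import *
o=ctrl.get_obs();print(o["eef_pos"],o["wrist_force"])
c=bowl(np.array([.525,-.062]))
t=np.array([.5365,.0146]);print("tool frame shift for bowl",rot(o).inv().apply(np.r_[t-c,0])*1000)
E
```

```text
[ 0.5304 -0.0204  0.0192] [-0.8391  0.9171  3.9957]
side 141 bowl [ 0.5264 -0.0637] rms 0.0025189789898132503 z98 [0.0587 0.0679]
in box_front [-97.3008 -78.0272]
tool frame shift for bowl [ 0.143  78.9544 -0.9369]
```

Now the last 79 mm, followed by a small back-off from the wall before lifting.

Call:
{"fn": "step_arm", "kwargs": {"motion": [[0,12,0,0,0,0,255],[0,28,0,0,0,0,255],[0,46,-0.5,0,0,0,255],[0,62,-0.5,0,0,0,255],[0,74,-1,0,0,0,255],[0,79,-1,0,0,0,255],[0,79,-1,0,0,0,255],[0,70,-1,0,0,0,255],[0,55,-1,0,0,0,255],[0,48,-1,0,0,0,255]]}}

```text
time_s: 18.73
eef_pos: [0.5357, 0.0246, 0.019]
eef_rot: [0.706, 0.051, 0.705, -0.05]
wrist_force: [-0.4, 0.1, 0.0]
opening: 0.004
```

```bash
python3 - <<'E'
from h import *
o=ctrl.get_obs();print(o["eef_pos"],o["wrist_force"])
c=bowl(np.array([.5365,.0146]))
p,d=ctrl.camera("top");print(lidang())
E
```

```text
[0.5357 0.0246 0.019 ] [-0.3812  0.0786  0.0211]
side 132 bowl [0.537  0.0128] rms 0.0024290824791061206 z98 [0.0583 0.0671]
in box_front [-84.6312  -1.8846]
lid angle deg hist [(-20, 6), (-15, 9), (-10, 294), (-5, 192), (70, 115), (75, 55), (80, 6)]
None
```

Call:
{"fn": "step_arm", "kwargs": {"motion": [[-30,0,0,0,0,0,255],[-85,0,0,0,0,0,255],[-120,0,-20,0,0,0,255],[-140,-50,-60,0,0,0,255],[-150,-110,-90,0,0,0,255],[-150,-170,-100,0,0,0,255],[-150,-230,-110,0,0,0,255],[-150,-280,-110,0,0,0,255],[-150,-280,-110,0,0,0,255],[-150,-280,-110,0,0,0,255]]}}

```text
time_s: 20.12
eef_pos: [0.3873, -0.2351, 0.1685]
eef_rot: [0.706, 0.051, 0.705, -0.049]
wrist_force: [0.5, 1.0, -1.6]
opening: -0.0
```

```bash
python3 - <<'E'
from h import *
bowl(np.array([.5365,.0146]));lidang()
p,d=ctrl.camera("top");W=cloud("top",d);cv2.imwrite("pics/t3.png",p[:,:,::-1])
m=np.zeros((400,640),bool);m[150:255,262:330]=1;v=cv2.cvtColor(p,cv2.COLOR_RGB2HSV)[...,2]
h=m&(v<110)&(W[...,2]>.024)&(W[...,2]<.06);print("handle",cv2.minAreaRect(W[h][:,:2].astype(np.float32)*1000),np.percentile(W[h][:,2],[10,50,90]))
for n,(r0,r1,c0,c1),z in(("bowl",(160,230,335,435),.055),("jar",(110,150,443,485),.09),("egg",(120,148,300,325),.05)):
    m=np.zeros((400,640),bool);m[r0:r1,c0:c1]=1;m&=(W[...,2]>z)&((W[...,2]<.07)|(n!="bowl"))&(W[...,0]<.616 if n=="bowl" else True);print(n,cv2.minAreaRect(W[m][:,:2].astype(np.float32)*1000))
E
```

```text
side 75 bowl [0.5374 0.0109] rms 0.0022437715036368994 z98 [0.0583 0.0671]
in box_front [-84.2486  -3.7961]
lid angle deg hist [(-10, 153), (-5, 93), (70, 111), (75, 56), (80, 6)]
handle ((475.720458984375, 280.53741455078125), (97.97209167480469, 26.351322174072266), 10.603940963745117) [0.033  0.0375 0.0412]
bowl ((536.3968505859375, 16.683635711669922), (146.93923950195312, 145.2336883544922), 0.15435479581356049)
jar ((751.43408203125, -236.4655303955078), (59.118709564208984, 57.96486282348633), 76.91537475585938)
egg ((731.5631103515625, 230.3356170654297), (47.76854705810547, 47.430389404296875), 1.9775846004486084)
```

View pics/t3.png

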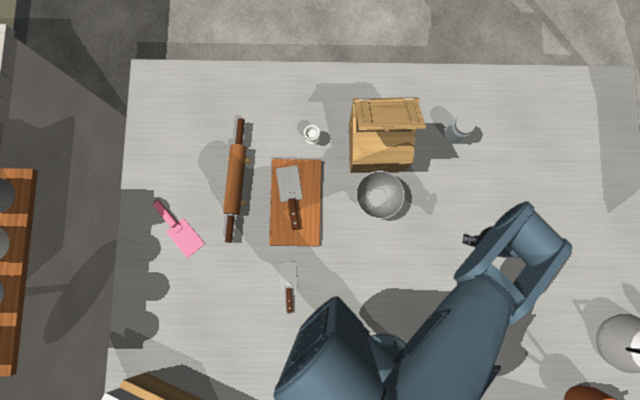

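The top view shows the lid open at (388,113), the bowl at the middle of the box front (381,195) and the spatula flat on the board (291,195). The egg cup, jar and rolling pin haven't moved, and the arm is clear. Handing in.

```bash
python3 -c "
from bench import ctrl
print(ctrl.hand_in())"
```

```text
the job is handed in; nothing more can be done
None
```

The job is done and handed in at about 20 s of the 72 s allowed; the hand-in reports no verdict. I slid the spatula's blade about 42 mm in under the shut lid and levered the lid open with its tip. I then laid the spatula back on the board and slid the bowl to the box from inside with closed fingers.

**Last checks before hand-in:**
- **Lid:** open at roughly 70–75° (about 1.25 rad, against the 1.0 rad required), with no change seen after the spatula was withdrawn.
- **Spatula:** handle centre at (0.476, 0.281) with its top about 20 mm above the board, so it lies flat there. I worked out the grip point from that as about 17 mm off the board's centre, well inside the outline.
- **Bowl:** 84–85 mm in front of the box's front wall and within 4 mm of the middle. The two cameras disagreed by about 6 mm sideways, well inside the 30 mm allowed.
- **Egg cup and jar:** measured within about 1 mm of where they started.
- **Rolling pin:** checked by eye only in the top picture, where it looked unmoved.
- **Robot:** arm and gripper clear of everything.

One measurement was poor: the top camera's first view of the gripped blade was mostly hidden by the arm, so I used the side camera instead. Nothing else failed or disagreed.

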